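# Move the dropper bottles to the other rack in reverse order

## Robot

A 6-joint arm with a two-finger parallel gripper is mounted at the origin on a cart in front of the work surface, level with it; the furniture and walls round the work are solid. World frame = base frame: x ahead of the robot, y to its left, z up, the work surface at z = 0. Lengths are in m, angles in rad, forces in N, time in s.
With the tool pointing down it reaches from about 0.375 to 0.9 m from the base axis. Payload 3.1 kg.
Tool frame: the origin (TCP) lies midway between the tips of the shut fingers; the grasp point (between the pads) lies 19 mm behind it; z points along the fingers, y is the direction in which the jaws open and shut (so a half turn about z gives the same grasp; the last joint's range is limited). The gripper opens to 87 mm and grips with 3 to 60 N. Pads are 19 mm wide; open, the fingers measure 117 mm over their backs; the gripper's body (75 mm by 190 mm) begins 51 mm behind the grasp point.
Start: joints at [-1.325, 0.527, 1.433, -0, 1.181, -0.178], TCP at [0.257, -0.57, 0.223] pointing down, gripper open.
Joint ranges: [-3.08, 3.08], [-0.75, 2.2], [0.22, 2.44], [-1.43, 4.57], [0, 2.65], [-2.85, 2.85]. Speed limits (rad/s): [2.79, 2.79, 3.14, 3.14, 3.14, 3.14].

## Interface

Orientations are given as a rotation vector (axis times angle).
In Python, from bench import ctrl gives the robot as it stands.
- The arm moves only by the tool carry_out, never from a script. Its argument "series" is a list of rows, each an object with "grip": the opening in per cent of the stroke, from 0 (shut) to 100 (fully open); "offset": the shift along the tool's x, y, z in cm, a list of three; "delta_rot": the turn, a rotation vector about the tool's x, y, z in rad, a list of three. In form: [{"grip": grip, "offset": [x, y, z], "delta_rot": [ax, ay, az]}, ...]. A call has 1 to 12 rows; each row shifts and turns the pose as measured when the row begins, along the tool's axes as they then stand; what a row does not reach is not made up. A row lasts 1/10 s, in which the tool goes at most 50 mm and 8.59 degrees, less where a joint would pass 70% of its speed; a pose out of reach is approached as far as the arm can. A call with a gripper value outside its range is refused whole. The fingers move at their own pace and stop on an object; "grip_force" is the grip in N (left out, the last holds). Time passes only in rows, so rows that do not move let the fingers close. It gives the time, the measured TCP pose, the force and the opening at its end, in the units of the state.
- ctrl.get_state(): the state, without advancing time (a new reading comes with each control period).
- ctrl.snapshot(name): name is "scene" or "top"; returns the picture (480x640x3 uint8, red, green, blue); there is no depth.
- ctrl.camera_info(name): a dict with "fx", "fy", "cx", "cy" (pixels), "cam_to_world" (4x4, takes a point from camera to world coordinates). Camera axes: x right, y up, looking along -z (the intrinsics and any distortion apply to the point x, -y, -z); pixel columns grow to the right and rows downward; lengths in m; the calibration is good to about 2 mm. A picture is of the moment at which its call begins. camera_info takes no time and is no camera call.
- ctrl.close_job(): hands the job in, once; it reports no verdict.
The state is a dict: "clock": time; "joints": joint angles; "joint_velocities": joint speeds; "joint_torque": joint torques, N m; "position": TCP position; "ee_rot": TCP orientation; "ft_force": force on the tool from outside, world axes, zero at the start; "torque": the same for the moment, N m; "finger_gap": finger opening in m.
Only numpy, scipy, OpenCV 4.12 (cv2) and the standard library are available. Lean on these libraries where they do the work, as an engineer would, in place of code of your own. Each camera call takes 0.05 s, during which the arm holds its last target.

## Task

Move the four dropper bottles from the grey rack with the coloured tags into the empty white rack, one to a pocket and in reverse order: the bottle at the left end of the grey rack, as you see it from the robot, goes into the right-end pocket of the white rack, the next one into the pocket beside it, and so on until the right-end bottle stands in the left-end pocket. Do not let any bottle tip over on the way, and leave each one standing upright on the floor of its pocket.

Things in the scene. Friction and masses are not known exactly. Their poses are not given: they have to be found in the camera images.
- grey_rack: fixed low grey rack, full at start, 62 (x) x 230 (y) x 14 mm plus a 13 mm black lug at each end, tags on its near (-x) side. Four pockets in a row along y, centres at y = +84, +28, -28, -84 mm, x = 0; each 50 x 50 mm, 10 mm deep, 6 mm walls, floor 4 mm above the worktop. Origin: centre of underside; z up; +y is its left end seen from the robot (turned at most 0.3 rad).
- white_rack: fixed low white rack, empty at start, left or right of the grey one, no tags, aluminium lugs and pocket marks; same sizes: pocket centres at y = +84, +28, -28, -84 mm, x = 0, each 50 x 50 mm, 10 mm deep, 6 mm walls, rim 14 mm and floor 4 mm above the worktop. Origin: centre of underside; z up; +y is its left end seen from the robot (turned at most 0.3 rad).
- bottle_orange: dropper bottle, orange cap and band, brown body; loose, upright, 25 to 70 g, 70 mm tall: round body 31 mm in diameter up to about 42 mm, sloping shoulder, then a cap about 18 mm in diameter. Take it by the body from above. Origin: centre of its underside; z up along its axis; its yaw means nothing.
- bottle_green: dropper bottle, green cap and band, brown body; loose, upright, 25 to 70 g, 70 mm tall: round body 31 mm in diameter up to about 42 mm, sloping shoulder, then a cap about 18 mm in diameter. Take it by the body from above. Origin: centre of its underside; z up along its axis; its yaw means nothing.
- bottle_blue: dropper bottle, blue cap and band, white body; loose, upright, 25 to 70 g, 74 mm tall: round body 31 mm in diameter up to about 46 mm, sloping shoulder, then a cap about 18 mm in diameter. Take it by the body from above. Origin: centre of its underside; z up along its axis; its yaw means nothing.
- bottle_white: dropper bottle, white cap and label, white body; loose, upright, 25 to 70 g, 74 mm tall: round body 31 mm in diameter up to about 46 mm, sloping shoulder, then a cap about 18 mm in diameter. Take it by the body from above. Origin: centre of its underside; z up along its axis; its yaw means nothing.
- tag_orange: fixed orange tag, 40 mm wide, clipped on the near (-x) wall of the grey rack in front of the pocket where the orange-capped bottle stands at the start; it keeps showing the starting order. It reaches 53 mm in front of the pocket centre, 17 mm high at most. Origin: NOT on the tag but at the centre of that pocket's floor, 4 mm above the worktop; axes as the grey rack's.
- tag_green: fixed green tag, 40 mm wide, clipped on the near (-x) wall of the grey rack in front of the pocket where the green-capped bottle stands at the start; it keeps showing the starting order. It reaches 53 mm in front of the pocket centre, 17 mm high at most. Origin: NOT on the tag but at the centre of that pocket's floor, 4 mm above the worktop; axes as the grey rack's.
- tag_blue: fixed blue tag, 40 mm wide, clipped on the near (-x) wall of the grey rack in front of the pocket where the blue-capped bottle stands at the start; it keeps showing the starting order. It reaches 53 mm in front of the pocket centre, 17 mm high at most. Origin: NOT on the tag but at the centre of that pocket's floor, 4 mm above the worktop; axes as the grey rack's.
- tag_white: fixed white tag, 40 mm wide, clipped on the near (-x) wall of the grey rack in front of the pocket where the white-capped bottle stands at the start; it keeps showing the starting order. It reaches 53 mm in front of the pocket centre, 17 mm high at most. Origin: NOT on the tag but at the centre of that pocket's floor, 4 mm above the worktop; axes as the grey rack's.

How it is judged:
By the outcome, as a careful person would: the job done as asked, in the order asked, and still so for the second after the job is handed in, with the robot touching nothing.
It also fails if it takes over 109 s, if anything falls off the work surface, if the arm or the gripper's body presses on something with over 40 N, if the wrist force passes 120 N, or if a joint passes its speed limit or range.

## Working session

There is one attempt and no reset: what is moved stays moved. The work goes in short steps, Python scripts to look and compute and a tool call to move; the robot and the scene stay as the last step left them, time stands still between calls to the robot, and variables do not carry over. Pictures are saved under pics/ and viewed, and the job is handed in when it is done.

Besides the shell and the picture viewer there is one more tool, called after "Call:" as a command line: name --argument value ..., lists and objects as JSON in quotes. carry_out: Moves the arm, as the interface text tells. Its arguments: {"type":"object","properties":{"series":{"type":"array"},"grip_force":{"type":"number"}},"required":["series"]}

```bash
ls; mkdir -p pics
python3 - <<'E'
from bench import ctrl
import cv2
s=ctrl.get_state()
for k in s: print(k,s[k])
for n in("scene","top"):
    cv2.imwrite(f"pics/{n}0.png",ctrl.snapshot(n)[:,:,::-1]); print(n,ctrl.camera_info(n))
E
```

```text
pics
clock 0.0
joints [-1.32550101e+00  5.28449616e-01  1.43391830e+00  1.10285903e-05
  1.18136765e+00 -1.78482495e-01]
joint_velocities [-0.00158734 -0.00055848 -0.00217167  0.00046632 -0.00048904  0.00075663]
joint_torque [ 9.18484366e-04 -4.40040708e+01 -1.76593781e+01  6.35178178e-02
  5.82807348e-02 -1.65660977e-04]
position [ 0.25686332 -0.56897365  0.2215767 ]
ee_rot [-3.06923945e+00 -6.60241794e-01  9.63512634e-05]
ft_force [-0.76881499  0.43201651  0.22794557]
torque [-0.01762623 -0.06785982  0.01333947]
finger_gap 0.08727560619980314
scene {'fx': 597.392992397578, 'fy': 597.392992397578, 'cx': 311.8070005247398, 'cy': 242.9236911405245, 'cam_to_world': array([[-0.63783242,  0.42728861, -0.64077629, -0.15508252],
       [-0.77010935, -0.36471343,  0.52336957,  0.58828118],
       [-0.01006987,  0.82728989,  0.561685  ,  0.65321305],
       [ 0.        ,  0.        ,  0.        ,  1.        ]])}
top {'fx': 612.3432395086426, 'fy': 612.3432395086426, 'cx': 313.6072237441479, 'cy': 242.48456789731353, 'cam_to_world': array([[-0.02665297,  0.99449225, -0.1013646 ,  0.44007719],
       [-0.99953401, -0.02802191, -0.01210506, -0.01147809],
       [-0.01487882,  0.10099473,  0.9947757 ,  1.44153697],
       [ 0.        ,  0.        ,  0.        ,  1.        ]])}
```

View pics/scene0.png

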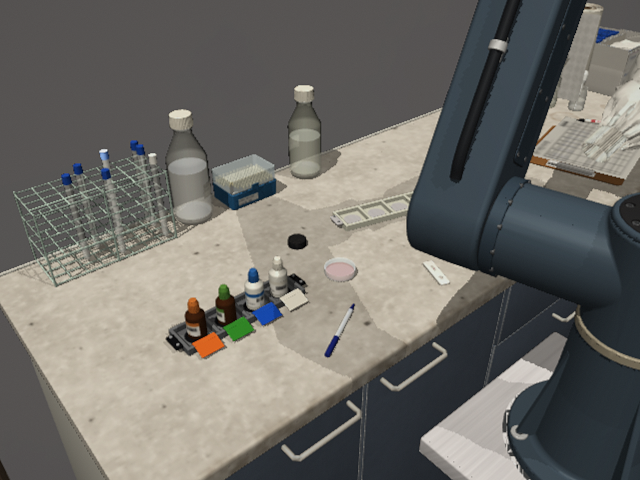

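View pics/top0.png

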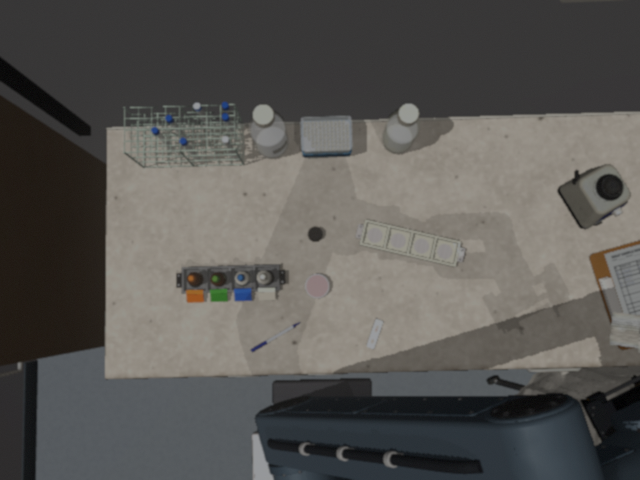

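The scene image shows the grey rack at about (235,310) and the white rack at about (375,208), partly hidden by the arm. In the top image the grey rack runs from (178,280) to (287,277), with orange, green, blue and white from left to right. The empty white rack runs from (360,232) to (464,255).

```bash
cat > h.py <<'E'
import numpy as np, cv2
from bench import ctrl
def ray(n,u,v,z):
    c=ctrl.camera_info(n); T=np.array(c['cam_to_world'])
    d=T[:3,:3]@np.array([(u-c['cx'])/c['fx'],-(v-c['cy'])/c['fy'],-1.]); o=T[:3,3]
    return (o+d*(z-o[2])/d[2])
def proj(n,p):
    c=ctrl.camera_info(n); T=np.array(c['cam_to_world'])
    q=T[:3,:3].T@(np.array(p)-T[:3,3])
    return np.array([c['cx']+c['fx']*q[0]/-q[2], c['cy']-c['fy']*q[1]/-q[2]])
E
python3 - <<'E'
import cv2
a=cv2.imread('pics/top0.png')
cv2.imwrite('pics/g.png',cv2.resize(a[250:310,170:300],None,fx=6,fy=6,interpolation=cv2.INTER_CUBIC))
cv2.imwrite('pics/w.png',cv2.resize(a[210:275,350:475],None,fx=6,fy=6,interpolation=cv2.INTER_CUBIC))
b=cv2.imread('pics/scene0.png')
cv2.imwrite('pics/gs.png',cv2.resize(b[250:365,160:315],None,fx=5,fy=5,interpolation=cv2.INTER_CUBIC))
E
```

```text
(no output)
```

View pics/g.png

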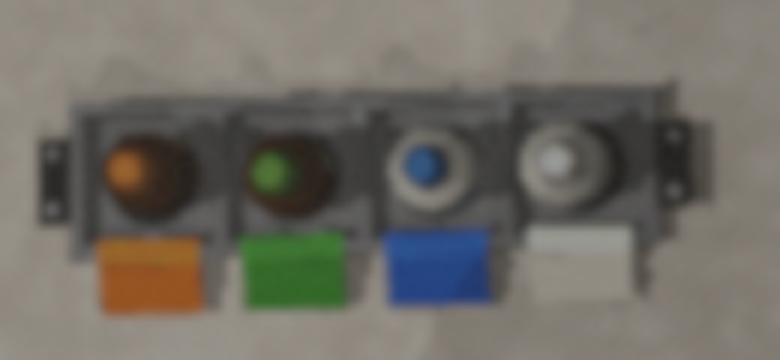

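View pics/w.png

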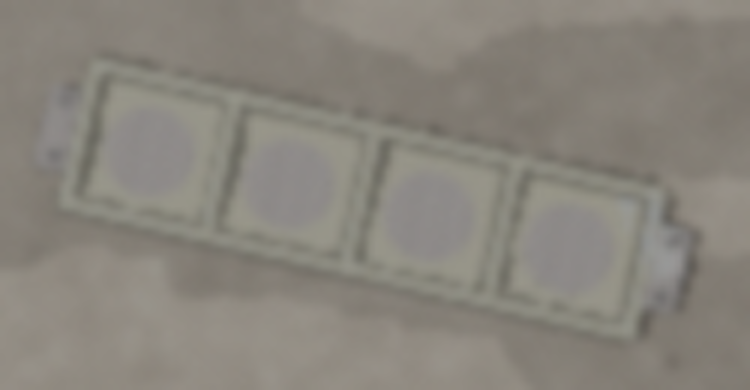

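View pics/gs.png

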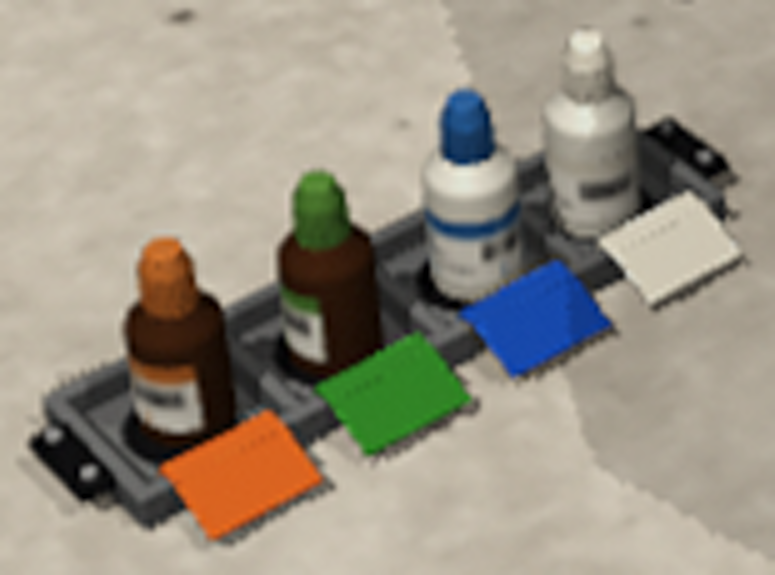

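```bash
cat > m.py <<'E'
from h import *
f=lambda x,y,ox,oy,s=6:((x+.5)/s-.5+ox,(y+.5)/s-.5+oy)
print('body tops'); 
for (x,y),z in zip([(150,176),(291,174),(428,168),(565,165)],[.046,.046,.050,.050]): print(ray('top',*f(x,y,170,250),z).round(4))
print('caps')
for (x,y),z in zip([(124,170),(269,172),(426,165),(557,160)],[.07,.07,.074,.074]): print(ray('top',*f(x,y,170,250),z).round(4))
print('marks')
P=[ray('top',*f(x,y,350,210),.004) for x,y in [(150,152),(290,182),(430,214),(567,248)]]
for p in P: print(p.round(4))
print('wr corners @14'); Q=[ray('top',*f(x,y,350,210),.014) for x,y in [(98,58),(668,185),(632,340),(62,207)]]
for q in Q: print(q.round(4))
print(np.mean(Q,0), np.mean(P,0))
print('grey corners@14'); Q=[ray('top',*f(x,y,170,250),.014) for x,y in [(72,103),(660,88),(660,240),(72,258)]]
for q in Q: print(q.round(4))
print(np.mean(Q,0))
print('scene cap tops');
for (x,y),z in zip([(165,243),(318,176),(464,95),(586,36)],[.074,.074,.078,.078]): print(ray('scene',*f(x,y,160,250,5),z).round(4))
# body bottoms in scene: front-most bottom point
hs={'o':(5,18),'g':(45,75),'b':(100,125)}
for n in('top','scene'):
    im=cv2.imread(f'pics/{n}0.png'); hsv=cv2.cvtColor(im,cv2.COLOR_BGR2HSV)
    x0,y0,x1,y1=(170,250,300,310) if n=='top' else (160,250,315,365)
    for k,(a,b) in hs.items():
        m=cv2.inRange(hsv,(a,110,50),(b,255,255)); mm=np.zeros_like(m); mm[y0:y1,x0:x1]=m[y0:y1,x0:x1]
        N,_,st,ce=cv2.connectedComponentsWithStats(mm)
        for i in range(1,N):
            if st[i,4]>8: print(n,k,st[i],ce[i].round(1), ray(n,*ce[i],.062 if n=='scene' else .069).round(4))
E
python3 m.py
```

```text
body tops
[0.5063 0.2795 0.046 ]
[0.5056 0.2257 0.046 ]
[0.5063 0.1729 0.05  ]
[0.506  0.1209 0.05  ]
caps
[0.5077 0.2842 0.07  ]
[0.5055 0.2299 0.07  ]
[0.5063 0.1705 0.074 ]
[0.5068 0.1216 0.074 ]
marks
[ 0.6004 -0.1383  0.004 ]
[ 0.587  -0.1927  0.004 ]
[ 0.5729 -0.247   0.004 ]
[ 0.558  -0.2999  0.004 ]
wr corners @14
[ 0.6369 -0.1184  0.014 ]
[ 0.5807 -0.3382  0.014 ]
[ 0.5207 -0.3213  0.014 ]
[ 0.5787 -0.1024  0.014 ]
[ 0.57927083 -0.22007304  0.014     ] [ 0.57959877 -0.21947024  0.004     ]
grey corners@14
[0.5372 0.3165 0.014 ]
[0.5367 0.0867 0.014 ]
[0.4776 0.088  0.014 ]
[0.4768 0.3168 0.014 ]
[0.50707378 0.20199721 0.014     ]
scene cap tops
[0.5082 0.2824 0.074 ]
[0.5059 0.2289 0.074 ]
[0.5066 0.1724 0.078 ]
[0.5073 0.1226 0.078 ]
top o [187 274  10  10  67] [191.5 278.2] [0.507  0.2816 0.069 ]
top o [186 289  18  13 204] [194.7 295.5] [0.4682 0.2748 0.069 ]
top g [213 276   5   6  26] [215.  278.5] [0.5049 0.2287 0.069 ]
top g [211 289  16  12 180] [218.8 294.7] [0.4685 0.2206 0.069 ]
top b [238 275   5   5  22] [240.1 277.1] [0.5065 0.1723 0.069 ]
top b [234 288  17  12 188] [242.5 293.6] [0.4694 0.1673 0.069 ]
scene o [185 298  16  22 239] [192.8 309.3] [0.4985 0.2893 0.062 ]
scene o [216 298  15   8  77] [222.6 302.2] [0.4835 0.2456 0.062 ]
scene o [186 321  14   6  52] [192.4 324.2] [0.4695 0.3069 0.062 ]
scene o [192 332  33  26 489] [207.8 344.3] [0.4183 0.3119 0.062 ]
scene g [219 285  11  14 126] [223.4 291.9] [0.504 0.231 0.062]
scene g [217 308   6   4  13] [219.5 309.9] [0.471  0.2592 0.062 ]
scene g [223 316  31  25 425] [238.2 328.1] [0.4186 0.2602 0.062 ]
scene b [249 268  10  15 117] [252.9 275.4] [0.5091 0.1708 0.062 ]
scene b [245 291  19   7  41] [254.2 294.8] [0.4665 0.1981 0.062 ]
scene b [252 302  30  23 391] [266.8 312.9] [0.4189 0.2085 0.062 ]
```

Both views agree on the bottle positions: x is about 0.507 and y is 0.282, 0.228, 0.172 and 0.122. The white rack is at (0.5795, -0.220) with a yaw of -0.257. Next I turn the tool so the jaws open along world x.

Call:
carry_out --series '[{"grip": 100,"offset": [0,0,0],"delta_rot": [0,0,-0.143]},{"grip": 100,"offset": [0,0,0],"delta_rot": [0,0,-0.143]},{"grip": 100,"offset": [0,0,0],"delta_rot": [0,0,-0.143]},{"grip": 100,"offset": [0,0,0],"delta_rot": [0,0,-0.143]},{"grip": 100,"offset": [0,0,0],"delta_rot": [0,0,-0.143]},{"grip": 100,"offset": [0,0,0],"delta_rot": [0,0,-0.143]},{"grip": 100,"offset": [0,0,0],"delta_rot": [0,0,-0.143]},{"grip": 100,"offset": [0,0,0],"delta_rot": [0,0,-0.143]},{"grip": 100,"offset": [0,0,0],"delta_rot": [0,0,0]}]' --grip_force 15

```text
clock: 1.0
position: [0.2559, -0.5652, 0.2162]
ee_rot: [-2.165, -2.26, -0.012]
ft_force: [0.1, -0.2, 0.2]
finger_gap: 0.087
```

```bash
cat > go.py <<'E'
import sys
from h import *
from scipy.spatial.transform import Rotation as Ro
x,y,z,psi=map(float,sys.argv[1:5])
s=ctrl.get_state(); R=Ro.from_rotvec(s['ee_rot'])
tz=np.array([0,0,-1.]);ty=np.array([np.cos(psi),np.sin(psi),0]);tx=np.cross(ty,tz)
G=Ro.from_matrix(np.c_[tx,ty,tz])
d=np.array([x,y,z])-s['position']
print('t',round(s['clock'],2),'pos',s['position'].round(4),'off now cm',(R.inv().apply(d)*100).round(2),'off in goal axes',(G.inv().apply(d)*100).round(2),'rot',(R.inv()*G).as_rotvec().round(3),'gap',round(s['finger_gap'],4),'F',np.array(s['ft_force']).round(1),'q6',s['joints'][5].round(2))
E
python3 go.py 0.5065 0.282 0.15 0
```

```text
t 1.0 pos [ 0.2559 -0.5652  0.2162] off now cm [83.46 28.72  7.69] off in goal axes [84.72 25.06  6.62] rot [-0.003 -0.014  0.043] gap 0.087 F [ 0.1 -0.2  0.2] q6 -1.37
```

Call:
carry_out --series '[{"grip": 100,"offset": [3,3,0],"delta_rot": [0,-0.014,0.043]},{"grip": 100,"offset": [3.5,3,0],"delta_rot": [0,0,0]},{"grip": 100,"offset": [3.5,3,0],"delta_rot": [0,0,0]},{"grip": 100,"offset": [3.5,3,0],"delta_rot": [0,0,0]},{"grip": 100,"offset": [4,2.5,0],"delta_rot": [0,0,0]},{"grip": 100,"offset": [4,2.5,0],"delta_rot": [0,0,0]},{"grip": 100,"offset": [4,2,0],"delta_rot": [0,0,0]},{"grip": 100,"offset": [4.5,1,0],"delta_rot": [0,0,0]},{"grip": 100,"offset": [4.5,1,0],"delta_rot": [0,0,0]},{"grip": 100,"offset": [4.5,1,0],"delta_rot": [0,0,0]},{"grip": 100,"offset": [4.5,1,0],"delta_rot": [0,0,0]},{"grip": 100,"offset": [4.5,1,0],"delta_rot": [0,0,0]}]'

```text
clock: 2.2
position: [0.5153, -0.0793, 0.2114]
ee_rot: [2.284, 2.153, -0.006]
ft_force: [0.0, 0.2, -0.3]
finger_gap: 0.0873
```

```bash
python3 go.py 0.5065 0.282 0.15 0
```

```text
t 2.2 pos [ 0.5153 -0.0793  0.2114] off now cm [36.05 -3.    5.97] off in goal axes [36.13 -0.88  6.14] rot [-0.001  0.005 -0.059] gap 0.0873 F [ 0.   0.2 -0.3] q6 -0.3
```

Call:
carry_out --series '[{"grip": 100,"offset": [4.5,-0.3,0],"delta_rot": [0,0,-0.059]},{"grip": 100,"offset": [4.5,-0.1,0],"delta_rot": [0,0,-0.01]},{"grip": 100,"offset": [4.5,-0.1,0.5],"delta_rot": [0,0,0]},{"grip": 100,"offset": [4.5,-0.1,1],"delta_rot": [0,0,0]},{"grip": 100,"offset": [4.5,-0.1,1],"delta_rot": [0,0,0]},{"grip": 100,"offset": [4.5,-0.1,1],"delta_rot": [0,0,0]},{"grip": 100,"offset": [4,0,1],"delta_rot": [0,0,0]},{"grip": 100,"offset": [2.5,0,0.5],"delta_rot": [0,0,0]},{"grip": 100,"offset": [0,0,0],"delta_rot": [0,0,0]}]'

```text
clock: 3.1
position: [0.5104, 0.275, 0.1573]
ee_rot: [2.231, 2.204, -0.0]
ft_force: [-0.5, -0.5, -0.3]
finger_gap: 0.0873
```

```bash
python3 go.py 0.5065 0.282 0.10 0
```

```text
t 3.1 pos [0.5104 0.275  0.1573] off now cm [ 0.72 -0.42  5.73] off in goal axes [ 0.7  -0.39  5.73] rot [ 0.004  0.004 -0.012] gap 0.0873 F [-0.5 -0.5 -0.3] q6 0.32
```

Call:
carry_out --series '[{"grip": 100,"offset": [0.7,-0.4,1.5],"delta_rot": [0,0,-0.012]},{"grip": 100,"offset": [0,0,2],"delta_rot": [0,0,0]},{"grip": 100,"offset": [0,0,2],"delta_rot": [0,0,0]},{"grip": 100,"offset": [0,0,0],"delta_rot": [0,0,0]}]'

```text
clock: 3.5
position: [0.5068, 0.2806, 0.1013]
ee_rot: [2.225, 2.208, -0.001]
ft_force: [-0.8, -0.6, -0.8]
finger_gap: 0.087
```

```bash
python3 go.py 0.5065 0.282 0.021 0
```

```text
t 3.5 pos [0.5068 0.2806 0.1013] off now cm [ 0.19 -0.07  8.03] off in goal axes [ 0.14 -0.03  8.03] rot [ 0.005  0.006 -0.008] gap 0.087 F [-0.8 -0.6 -0.8] q6 0.33
```

Call:
carry_out --series '[{"grip": 100,"offset": [0.2,0,2],"delta_rot": [0.004,0.004,-0.008]},{"grip": 100,"offset": [0,0,2],"delta_rot": [0,0,0]},{"grip": 100,"offset": [0,0,2],"delta_rot": [0,0,0]},{"grip": 100,"offset": [0,0,1.3],"delta_rot": [0,0,0]},{"grip": 100,"offset": [0,0,0],"delta_rot": [0,0,0]}]'

```text
clock: 4.0
position: [0.5114, 0.2792, 0.0308]
ee_rot: [2.229, 2.206, 0.007]
ft_force: [0.1, 0.1, -0.4]
finger_gap: 0.0871
```

```bash
python3 go.py 0.5065 0.282 0.022 0
```

```text
t 4.0 pos [0.5114 0.2792 0.0308] off now cm [ 0.27 -0.5   0.88] off in goal axes [ 0.28 -0.49  0.88] rot [ 0.007  0.001 -0.011] gap 0.0871 F [ 0.1  0.1 -0.4] q6 0.32
```

Call:
carry_out --series '[{"grip": 100,"offset": [0.3,-0.4,0.6],"delta_rot": [0.004,0,-0.01]},{"grip": 100,"offset": [0,0,0],"delta_rot": [0,0,0]}]'

```text
clock: 4.2
position: [0.5084, 0.2822, 0.0259]
ee_rot: [2.221, 2.217, 0.005]
ft_force: [-0.3, 0.6, -0.3]
finger_gap: 0.0874
```

```bash
python3 go.py 0.5065 0.282 0.022 0
```

```text
t 4.2 pos [0.5084 0.2822 0.0259] off now cm [-0.02 -0.19  0.39] off in goal axes [-0.02 -0.19  0.39] rot [ 0.005  0.    -0.002] gap 0.0874 F [-0.3  0.6 -0.3] q6 0.32
```

Call:
carry_out --series '[{"grip": 70,"offset": [0,-0.2,0.3],"delta_rot": [0.003,0,0]},{"grip": 55,"offset": [0,0,0],"delta_rot": [0,0,0]},{"grip": 45,"offset": [0,0,0],"delta_rot": [0,0,0]},{"grip": 38,"offset": [0,0,0],"delta_rot": [0,0,0]},{"grip": 20,"offset": [0,0,0],"delta_rot": [0,0,0]},{"grip": 20,"offset": [0,0,0],"delta_rot": [0,0,0]},{"grip": 20,"offset": [0,0,0],"delta_rot": [0,0,0]}]' --grip_force 15

```text
clock: 4.9
position: [0.5078, 0.2832, 0.0253]
ee_rot: [2.22, 2.218, 0.009]
ft_force: [-0.1, -0.6, 0.1]
finger_gap: 0.039
```

```bash
python3 go.py 0.5065 0.282 0.022 0
```

```text
t 4.9 pos [0.5078 0.2832 0.0253] off now cm [-0.12 -0.13  0.33] off in goal axes [-0.12 -0.13  0.33] rot [ 0.006 -0.002 -0.001] gap 0.039 F [-0.1 -0.6  0.1] q6 0.32
```

Call:
carry_out --series '[{"grip": 20,"offset": [-0.1,0,0.3],"delta_rot": [0.005,0,0]},{"grip": 20,"offset": [0,0,0],"delta_rot": [0,0,0]},{"grip": 20,"offset": [0,0,0],"delta_rot": [0,0,0]},{"grip": 20,"offset": [0,0,0],"delta_rot": [0,0,0]}]'

```text
clock: 5.3
position: [0.508, 0.2823, 0.0225]
ee_rot: [-2.222, -2.22, -0.003]
ft_force: [-0.7, 0.9, 1.3]
finger_gap: 0.0309
```

```bash
python3 go.py 0.5065 0.282 0.022 0
```

```text
t 5.3 pos [0.508  0.2823 0.0225] off now cm [-0.03 -0.15  0.04] off in goal axes [-0.03 -0.15  0.05] rot [ 0.001 -0.002 -0.001] gap 0.0309 F [-0.7  0.9  1.3] q6 0.31
```

Call:
carry_out --series '[{"grip": 20,"offset": [0,0,-1],"delta_rot": [0,0,0]},{"grip": 20,"offset": [0,0,-2],"delta_rot": [0,0,0]},{"grip": 20,"offset": [0,0,-3],"delta_rot": [0,0,0]},{"grip": 20,"offset": [0,0,-3],"delta_rot": [0,0,0]},{"grip": 20,"offset": [0,0,-3],"delta_rot": [0,0,0]},{"grip": 20,"offset": [0,0,-1.5],"delta_rot": [0,0,0]},{"grip": 20,"offset": [0,0,0],"delta_rot": [0,0,0]}]'

```text
clock: 6.0
position: [0.5071, 0.2811, 0.1637]
ee_rot: [-2.222, -2.22, 0.001]
ft_force: [0.3, 0.1, -0.7]
finger_gap: 0.0306
```

```bash
python3 go.py 0.5582 -0.3012 0.15 -0.257
python3 - <<'E'
from h import *
a=ctrl.snapshot('scene')[:,:,::-1]; cv2.imwrite('pics/s1.png',a)
E
```

```text
t 6.0 pos [0.5071 0.2811 0.1637] off now cm [-58.23   5.17   1.35] off in goal axes [-55.02  19.75   1.37] rot [-0.001 -0.     0.256] gap 0.0306 F [ 0.3  0.1 -0.7] q6 0.31
```

View pics/s1.png

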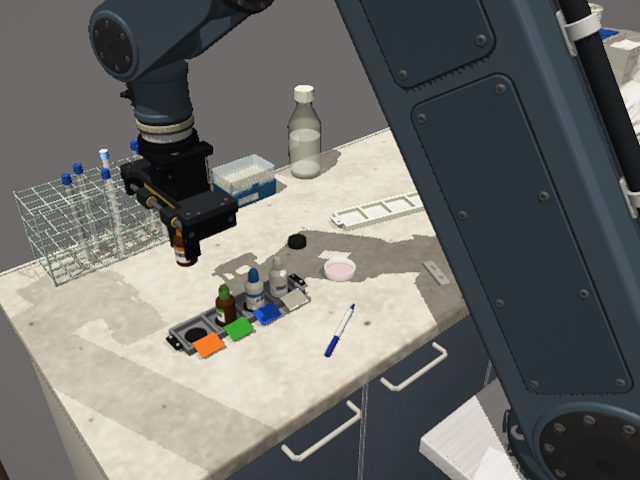

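Orange is held upright at (185,245) and its pocket is empty. I now carry it over.

Call:
carry_out --series '[{"grip": 20,"offset": [-1.5,0,0],"delta_rot": [0,0,0]},{"grip": 20,"offset": [-3,0.4,0],"delta_rot": [0,0,0]},{"grip": 20,"offset": [-4,0.4,0],"delta_rot": [0,0,0]},{"grip": 20,"offset": [-4.5,0.4,0],"delta_rot": [0,0,0]},{"grip": 20,"offset": [-4.5,0.4,0],"delta_rot": [0,0,0]},{"grip": 20,"offset": [-4.5,0.4,0],"delta_rot": [0,0,0]},{"grip": 20,"offset": [-4.5,0.4,0],"delta_rot": [0,0,0]},{"grip": 20,"offset": [-4.5,0.4,0],"delta_rot": [0,0,0]},{"grip": 20,"offset": [-4.5,0.4,0],"delta_rot": [0,0,0]},{"grip": 20,"offset": [-4.5,0.4,0],"delta_rot": [0,0,0]},{"grip": 20,"offset": [-4,0.4,0],"delta_rot": [0,0,0]},{"grip": 20,"offset": [-3,0.4,0],"delta_rot": [0,0,0]}]'

```text
clock: 7.25
position: [0.5365, -0.2108, 0.1456]
ee_rot: [-2.195, -2.207, 0.036]
ft_force: [0.8, 0.9, -0.3]
finger_gap: 0.031
```

```bash
python3 go.py 0.5582 -0.3012 0.15 -0.257
```

```text
t 7.25 pos [ 0.5365 -0.2108  0.1456] off now cm [-9.05  2.1  -0.55] off in goal axes [-8.19  4.39 -0.44] rot [-0.037  0.001  0.263] gap 0.031 F [ 0.8  0.9 -0.3] q6 -0.55
```

Call:
carry_out --series '[{"grip": 20,"offset": [-2,0.5,-0.2],"delta_rot": [-0.02,0,0.13]},{"grip": 20,"offset": [-2,0.5,-0.2],"delta_rot": [-0.015,0,0.13]},{"grip": 20,"offset": [-2,1,0],"delta_rot": [0,0,0]},{"grip": 20,"offset": [-1.5,1,0],"delta_rot": [0,0,0]},{"grip": 20,"offset": [-1,0.5,0],"delta_rot": [0,0,0]},{"grip": 20,"offset": [0,0,0],"delta_rot": [0,0,0]}]'

```text
clock: 7.85
position: [0.5458, -0.3124, 0.1381]
ee_rot: [-2.492, -1.884, 0.014]
ft_force: [-0.5, -0.1, -1.3]
finger_gap: 0.0304
```

```bash
python3 go.py 0.5582 -0.3012 0.15 -0.257
```

```text
t 7.85 pos [ 0.5458 -0.3124  0.1381] off now cm [ 1.42  0.87 -1.2 ] off in goal axes [ 1.4   0.92 -1.19] rot [-0.019 -0.003 -0.019] gap 0.0304 F [-0.5 -0.1 -1.3] q6 -0.42
```

Call:
carry_out --series '[{"grip": 20,"offset": [1,0.7,0],"delta_rot": [-0.015,0,-0.015]},{"grip": 20,"offset": [0.3,0.2,1],"delta_rot": [0,0,0]},{"grip": 20,"offset": [0,0,2],"delta_rot": [0,0,0]},{"grip": 20,"offset": [0,0,2],"delta_rot": [0,0,0]},{"grip": 20,"offset": [0,0,0],"delta_rot": [0,0,0]}]'

```text
clock: 8.35
position: [0.5569, -0.2946, 0.0839]
ee_rot: [-2.477, -1.914, -0.001]
ft_force: [-0.9, 0.5, -0.9]
finger_gap: 0.0306
```

```bash
python3 go.py 0.5582 -0.3012 0.0225 -0.257
```

```text
t 8.35 pos [ 0.5569 -0.2946  0.0839] off now cm [-0.65  0.35  6.13] off in goal axes [-0.61  0.3   6.14] rot [-0.009 -0.007  0.002] gap 0.0306 F [-0.9  0.5 -0.9] q6 -0.41
```

Call:
carry_out --series '[{"grip": 20,"offset": [-0.6,0.3,0.5],"delta_rot": [-0.009,-0.005,0]},{"grip": 20,"offset": [0,0,1.5],"delta_rot": [0,0,0]},{"grip": 20,"offset": [0,0,1],"delta_rot": [0,0,0]},{"grip": 20,"offset": [0,0,0],"delta_rot": [0,0,0]},{"grip": 20,"offset": [0,0,0],"delta_rot": [0,0,0]}]'

```text
clock: 8.85
position: [0.5595, -0.2996, 0.0523]
ee_rot: [2.482, 1.924, 0.004]
ft_force: [0.3, 0.4, -0.1]
finger_gap: 0.0304
```

```bash
python3 go.py 0.5582 -0.3012 0.0225 -0.257
```

```text
t 8.85 pos [ 0.5595 -0.2996  0.0523] off now cm [-0.19 -0.09  2.98] off in goal axes [-0.18 -0.08  2.98] rot [ 0.002 -0.002  0.005] gap 0.0304 F [ 0.3  0.4 -0.1] q6 -0.42
```

Call:
carry_out --series '[{"grip": 20,"offset": [-0.2,-0.1,1],"delta_rot": [0,0,0]},{"grip": 20,"offset": [0,0,1],"delta_rot": [0,0,0]},{"grip": 20,"offset": [0,0,0.5],"delta_rot": [0,0,0]},{"grip": 20,"offset": [0,0,0],"delta_rot": [0,0,0]}]'

```text
clock: 9.25
position: [0.5583, -0.3023, 0.0261]
ee_rot: [2.481, 1.922, 0.005]
ft_force: [0.6, -0.1, 0.1]
finger_gap: 0.0307
```

```bash
python3 go.py 0.5582 -0.3012 0.0225 -0.257
```

```text
t 9.25 pos [ 0.5583 -0.3023  0.0261] off now cm [ 0.1  -0.04  0.35] off in goal axes [ 0.1  -0.04  0.36] rot [ 0.004 -0.001  0.004] gap 0.0307 F [ 0.6 -0.1  0.1] q6 -0.42
```

Call:
carry_out --series '[{"grip": 20,"offset": [0.1,0,0.2],"delta_rot": [0.003,0,0]},{"grip": 20,"offset": [0,0,0.15],"delta_rot": [0,0,0]},{"grip": 20,"offset": [0,0,0],"delta_rot": [0,0,0]}]'

```text
clock: 9.55
position: [0.5589, -0.3014, 0.0225]
ee_rot: [2.483, 1.924, 0.002]
ft_force: [0.5, 0.6, 0.0]
finger_gap: 0.0306
```

```bash
python3 go.py 0.5582 -0.3012 0.0225 -0.257
```

```text
t 9.55 pos [ 0.5589 -0.3014  0.0225] off now cm [-0.   -0.07  0.  ] off in goal axes [-0.   -0.07  0.  ] rot [ 0.001 -0.001  0.004] gap 0.0306 F [0.5 0.6 0. ] q6 -0.42
```

Call:
carry_out --series '[{"grip": 20,"offset": [0,0,0.1],"delta_rot": [0,0,0]},{"grip": 40,"offset": [0,0,0],"delta_rot": [0,0,0]},{"grip": 60,"offset": [0,0,0],"delta_rot": [0,0,0]},{"grip": 85,"offset": [0,0,0],"delta_rot": [0,0,0]},{"grip": 100,"offset": [0,0,0],"delta_rot": [0,0,0]},{"grip": 100,"offset": [0,0,0],"delta_rot": [0,0,0]}]'

```text
clock: 10.15
position: [0.5596, -0.3019, 0.023]
ee_rot: [2.481, 1.923, 0.003]
ft_force: [0.3, 0.3, 1.3]
finger_gap: 0.059
```

```bash
python3 go.py 0.5582 -0.3012 0.0225 -0.257
```

```text
t 10.15 pos [ 0.5596 -0.3019  0.023 ] off now cm [ 0.03 -0.16  0.05] off in goal axes [ 0.03 -0.16  0.05] rot [0.003 0.    0.005] gap 0.059 F [0.3 0.3 1.3] q6 -0.42
```

Call:
carry_out --series '[{"grip": 100,"offset": [0,0,-1],"delta_rot": [0,0,0]},{"grip": 100,"offset": [0,0,-2.5],"delta_rot": [0,0,0]},{"grip": 100,"offset": [0,0,-4],"delta_rot": [0,0,0]},{"grip": 100,"offset": [0,0,-4],"delta_rot": [0,0,0]},{"grip": 100,"offset": [0,0,-2],"delta_rot": [0,0,0]},{"grip": 100,"offset": [0,0,0],"delta_rot": [0,0,-0.13]},{"grip": 100,"offset": [0,0,0],"delta_rot": [0,0,-0.13]}]'

```text
clock: 10.85
position: [0.5594, -0.3018, 0.1668]
ee_rot: [2.2, 2.236, 0.002]
ft_force: [-0.2, -0.4, -0.7]
finger_gap: 0.0873
```

```bash
python3 go.py 0.5055 0.2285 0.15 0
python3 - <<'E'
from h import *
a=ctrl.snapshot('scene')[:,:,::-1]; cv2.imwrite('pics/s2.png',a)
a=ctrl.snapshot('top')[:,:,::-1]; cv2.imwrite('pics/t2.png',cv2.resize(a[200:320,340:480],None,fx=5,fy=5,interpolation=cv2.INTER_CUBIC))
E
```

```text
t 10.85 pos [ 0.5594 -0.3018  0.1668] off now cm [53.11 -4.53  1.56] off in goal axes [53.03 -5.39  1.68] rot [0.004 0.002 0.016] gap 0.0873 F [-0.2 -0.4 -0.7] q6 -0.69
```

View pics/s2.png

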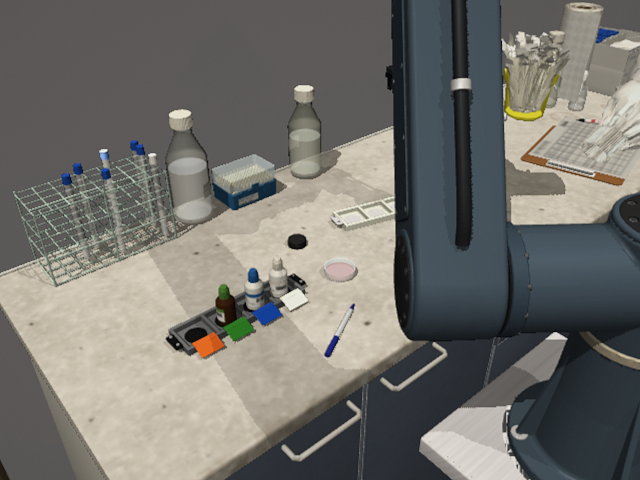

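View pics/t2.png

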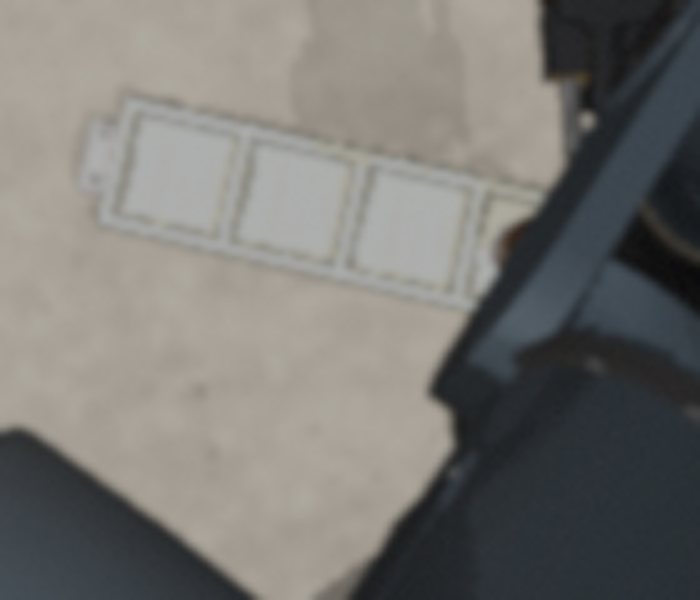

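The orange bottle's brown edge shows in the right-end pocket at crop (512,240), and the arm hides the rest. Next I fetch green.

Call:
carry_out --series '[{"grip": 100,"offset": [3,-0.4,0],"delta_rot": [0,0,0]},{"grip": 100,"offset": [4.5,-0.4,0],"delta_rot": [0,0,0]},{"grip": 100,"offset": [4.5,-0.4,0],"delta_rot": [0,0,0]},{"grip": 100,"offset": [4.5,-0.4,0],"delta_rot": [0,0,0]},{"grip": 100,"offset": [4.5,-0.4,0],"delta_rot": [0,0,0]},{"grip": 100,"offset": [4.5,-0.4,0],"delta_rot": [0,0,0]},{"grip": 100,"offset": [4.5,-0.4,0],"delta_rot": [0,0,0]},{"grip": 100,"offset": [4.5,-0.4,0],"delta_rot": [0,0,0]},{"grip": 100,"offset": [4.5,-0.4,0],"delta_rot": [0,0,0]},{"grip": 100,"offset": [4.5,-0.4,0],"delta_rot": [0,0,0]},{"grip": 100,"offset": [3,-0.4,0],"delta_rot": [0,0,0]},{"grip": 100,"offset": [2,-0.3,0],"delta_rot": [0,0,0]}]'

```text
clock: 12.15
position: [0.5161, 0.1964, 0.1643]
ee_rot: [2.261, 2.171, 0.002]
ft_force: [0.3, -0.1, 0.5]
finger_gap: 0.0871
```

```bash
python3 go.py 0.5055 0.2285 0.13 0
python3 - <<'E'
from h import *
a=ctrl.snapshot('top')[:,:,::-1]; cv2.imwrite('pics/t3.png',cv2.resize(a[200:320,160:480],None,fx=2.5,fy=2.5,interpolation=cv2.INTER_CUBIC))
E
```

```text
t 12.15 pos [0.5161 0.1964 0.1643] off now cm [ 3.18 -1.21  3.4 ] off in goal axes [ 3.21 -1.06  3.43] rot [ 0.006  0.005 -0.041] gap 0.0871 F [ 0.3 -0.1  0.5] q6 0.21
```

View pics/t3.png

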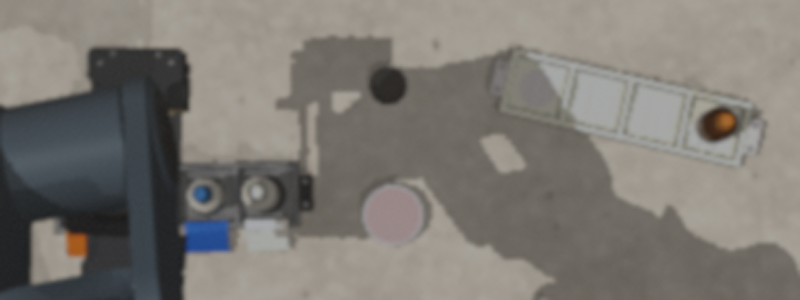

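Orange stands upright and centred in the right-end pocket at crop (717,123), and blue and white have not moved.

Call:
carry_out --series '[{"grip": 100,"offset": [2,-0.8,1],"delta_rot": [0.005,0.004,-0.04]},{"grip": 100,"offset": [0.7,0,1.5],"delta_rot": [0,0,0]},{"grip": 100,"offset": [0,0,0],"delta_rot": [0,0,0]},{"grip": 100,"offset": [0,0,0],"delta_rot": [0,0,0]}]'

```text
clock: 12.6
position: [0.5076, 0.2283, 0.1391]
ee_rot: [-2.226, -2.217, -0.002]
ft_force: [0.3, 0.5, -0.5]
finger_gap: 0.087
```

```bash
python3 go.py 0.5055 0.2285 0.022 0
```

```text
t 12.6 pos [0.5076 0.2283 0.1391] off now cm [ 0.   -0.22 11.71] off in goal axes [ 0.02 -0.21 11.71] rot [ 0.001 -0.001 -0.004] gap 0.087 F [ 0.3  0.5 -0.5] q6 0.22
```

Call:
carry_out --series '[{"grip": 100,"offset": [0,-0.2,2],"delta_rot": [0,0,0]},{"grip": 100,"offset": [0,-0.1,3],"delta_rot": [0,0,0]},{"grip": 100,"offset": [0,0,2.5],"delta_rot": [0,0,0]},{"grip": 100,"offset": [0,0,2],"delta_rot": [0,0,0]},{"grip": 100,"offset": [0,0,0],"delta_rot": [0,0,0]}]'

```text
clock: 13.1
position: [0.5101, 0.2251, 0.046]
ee_rot: [2.234, 2.201, 0.014]
ft_force: [-0.0, 0.9, 0.5]
finger_gap: 0.087
```

```bash
python3 go.py 0.5055 0.2285 0.0225 0
```

```text
t 13.1 pos [0.5101 0.2251 0.046 ] off now cm [ 0.32 -0.49  2.34] off in goal axes [ 0.34 -0.46  2.35] rot [ 0.01  -0.002 -0.015] gap 0.087 F [-0.   0.9  0.5] q6 0.23
```

Call:
carry_out --series '[{"grip": 100,"offset": [0.3,-0.5,1],"delta_rot": [0.01,0,-0.015]},{"grip": 75,"offset": [0,-0.1,0.9],"delta_rot": [0,0,0]},{"grip": 60,"offset": [0,0,0],"delta_rot": [0,0,0]},{"grip": 55,"offset": [0,0,0],"delta_rot": [0,0,0]}]'

```text
clock: 13.5
position: [0.5065, 0.2277, 0.0286]
ee_rot: [2.223, 2.219, 0.008]
ft_force: [0.2, -0.2, 0.2]
finger_gap: 0.0702
```

```bash
python3 go.py 0.5055 0.2285 0.0225 0
```

```text
t 13.5 pos [0.5065 0.2277 0.0286] off now cm [ 0.08 -0.1   0.61] off in goal axes [ 0.08 -0.1   0.61] rot [ 0.004 -0.003 -0.002] gap 0.0702 F [ 0.2 -0.2  0.2] q6 0.22
```

Call:
carry_out --series '[{"grip": 45,"offset": [0.1,-0.1,0.6],"delta_rot": [0.004,0,0]},{"grip": 20,"offset": [0,0,0],"delta_rot": [0,0,0]},{"grip": 20,"offset": [0,0,0],"delta_rot": [0,0,0]},{"grip": 20,"offset": [0,0,0],"delta_rot": [0,0,0]},{"grip": 20,"offset": [0,0,0],"delta_rot": [0,0,0]},{"grip": 20,"offset": [0,0,0],"delta_rot": [0,0,0]},{"grip": 20,"offset": [0,0,0],"delta_rot": [0,0,0]},{"grip": 20,"offset": [0,0,0],"delta_rot": [0,0,0]}]'

```text
clock: 14.3
position: [0.5064, 0.2294, 0.0238]
ee_rot: [-2.223, -2.219, -0.008]
ft_force: [-0.2, 0.2, -0.8]
finger_gap: 0.0308
```

```bash
python3 go.py 0.5055 0.2285 0.0225 0
```

```text
t 14.3 pos [0.5064 0.2294 0.0238] off now cm [-0.09 -0.09  0.13] off in goal axes [-0.09 -0.09  0.13] rot [ 0.003 -0.004 -0.002] gap 0.0308 F [-0.2  0.2 -0.8] q6 0.22
```

Green is gripped with the TCP at z = 0.0238, so I will set it down at the same height. Lifting and carrying it now.

Call:
carry_out --series '[{"grip": 20,"offset": [0,0,-1],"delta_rot": [0,0,0]},{"grip": 20,"offset": [0,0,-2],"delta_rot": [0,0,0]},{"grip": 20,"offset": [0,0,-3],"delta_rot": [0,0,0]},{"grip": 20,"offset": [0,0,-3.5],"delta_rot": [0,0,0]},{"grip": 20,"offset": [0,0,-3.5],"delta_rot": [0,0,0]},{"grip": 20,"offset": [0,0,-1.5],"delta_rot": [0,0,0]},{"grip": 20,"offset": [0,0,0],"delta_rot": [0,0,0]}]'

```text
clock: 15.0
position: [0.5054, 0.2285, 0.1769]
ee_rot: [-2.222, -2.218, -0.006]
ft_force: [1.6, -0.9, -1.0]
finger_gap: 0.0303
```

```bash
python3 go.py 0.5724 -0.2471 0.15 -0.257
```

```text
t 15.0 pos [0.5054 0.2285 0.1769] off now cm [-47.56   6.78   2.52] off in goal axes [-44.29  18.56   2.69] rot [ 0.001 -0.004  0.255] gap 0.0303 F [ 1.6 -0.9 -1. ] q6 0.22
```

Call:
carry_out --series '[{"grip": 20,"offset": [-1.5,0.5,0],"delta_rot": [0,0,0]},{"grip": 20,"offset": [-3,0.6,0],"delta_rot": [0,0,0]},{"grip": 20,"offset": [-4,0.6,0],"delta_rot": [0,0,0]},{"grip": 20,"offset": [-4.5,0.6,0],"delta_rot": [0,0,0]},{"grip": 20,"offset": [-4.5,0.6,0],"delta_rot": [0,0,0]},{"grip": 20,"offset": [-4.5,0.6,0],"delta_rot": [0,0,0]},{"grip": 20,"offset": [-4.5,0.6,0],"delta_rot": [0,0,0]},{"grip": 20,"offset": [-4.5,0.6,0],"delta_rot": [0,0,0]},{"grip": 20,"offset": [-4,0.6,0],"delta_rot": [0,0,0]},{"grip": 20,"offset": [-3,0.5,0],"delta_rot": [0,0,0]},{"grip": 20,"offset": [-2,0.3,0],"delta_rot": [0,0,0.13]},{"grip": 20,"offset": [-1,0,0],"delta_rot": [0,0,0.1]}]'

```text
clock: 16.2
position: [0.5576, -0.2071, 0.1594]
ee_rot: [-2.455, -1.93, 0.02]
ft_force: [-0.1, 1.0, 0.3]
finger_gap: 0.0307
```

```bash
python3 go.py 0.5724 -0.2471 0.15 -0.257
```

```text
t 16.2 pos [ 0.5576 -0.2071  0.1594] off now cm [-3.54  2.41  0.88] off in goal axes [-3.49  2.45  0.94] rot [-0.023 -0.002  0.019] gap 0.0307 F [-0.1  1.   0.3] q6 -0.3
```

Call:
carry_out --series '[{"grip": 20,"offset": [-1.5,1,0],"delta_rot": [-0.02,0,0.02]},{"grip": 20,"offset": [-1,0.8,0],"delta_rot": [0,0,0]},{"grip": 20,"offset": [-0.4,0.3,0],"delta_rot": [0,0,0]},{"grip": 20,"offset": [0,0,1],"delta_rot": [0,0,0]},{"grip": 20,"offset": [0,0,2],"delta_rot": [0,0,0]},{"grip": 20,"offset": [0,0,1],"delta_rot": [0,0,0]},{"grip": 20,"offset": [0,0,0],"delta_rot": [0,0,0]}]'

```text
clock: 16.9
position: [0.5682, -0.244, 0.1119]
ee_rot: [-2.479, -1.914, 0.004]
ft_force: [0.1, 0.1, 0.5]
finger_gap: 0.0305
```

```bash
python3 go.py 0.5724 -0.2471 0.0238 -0.257
```

```text
t 16.9 pos [ 0.5682 -0.244   0.1119] off now cm [-0.23  0.57  8.81] off in goal axes [-0.19  0.49  8.81] rot [-0.009 -0.004  0.001] gap 0.0305 F [0.1 0.1 0.5] q6 -0.33
```

Call:
carry_out --series '[{"grip": 20,"offset": [-0.2,0.5,0],"delta_rot": [-0.008,0,0]},{"grip": 20,"offset": [0,0,1.5],"delta_rot": [0,0,0]},{"grip": 20,"offset": [0,0,2],"delta_rot": [0,0,0]},{"grip": 20,"offset": [0,0,1.5],"delta_rot": [0,0,0]},{"grip": 20,"offset": [0,0,0],"delta_rot": [0,0,0]},{"grip": 20,"offset": [0,0,0],"delta_rot": [0,0,0]}]'

```text
clock: 17.5
position: [0.575, -0.2463, 0.0604]
ee_rot: [2.482, 1.924, 0.007]
ft_force: [0.7, -0.2, 0.2]
finger_gap: 0.0303
```

```bash
python3 go.py 0.5724 -0.2471 0.0238 -0.257
```

```text
t 17.5 pos [ 0.575  -0.2463  0.0604] off now cm [-0.15 -0.24  3.66] off in goal axes [-0.14 -0.23  3.66] rot [ 0.003 -0.003  0.005] gap 0.0303 F [ 0.7 -0.2  0.2] q6 -0.34
```

Call:
carry_out --series '[{"grip": 20,"offset": [-0.1,-0.2,1.2],"delta_rot": [0.003,0,0.004]},{"grip": 20,"offset": [0,0,1.2],"delta_rot": [0,0,0]},{"grip": 20,"offset": [0,0,0.6],"delta_rot": [0,0,0]},{"grip": 20,"offset": [0,0,0],"delta_rot": [0,0,0]},{"grip": 20,"offset": [0,0,0],"delta_rot": [0,0,0]}]'

```text
clock: 18.0
position: [0.5737, -0.2473, 0.0294]
ee_rot: [2.486, 1.919, 0.005]
ft_force: [0.2, -0.1, -0.9]
finger_gap: 0.0303
```

```bash
python3 go.py 0.5724 -0.2471 0.0238 -0.257
```

```text
t 18.0 pos [ 0.5737 -0.2473  0.0294] off now cm [-0.01 -0.14  0.56] off in goal axes [-0.01 -0.14  0.56] rot [ 0.003 -0.002  0.001] gap 0.0303 F [ 0.2 -0.1 -0.9] q6 -0.33
```

Call:
carry_out --series '[{"grip": 20,"offset": [0,-0.1,0.3],"delta_rot": [0,0,0]},{"grip": 20,"offset": [0,0,0.25],"delta_rot": [0,0,0]},{"grip": 20,"offset": [0,0,0],"delta_rot": [0,0,0]}]'

```text
clock: 18.3
position: [0.5732, -0.2474, 0.0241]
ee_rot: [2.485, 1.918, 0.006]
ft_force: [-0.3, -0.3, -0.5]
finger_gap: 0.0307
```

```bash
python3 go.py 0.5724 -0.2471 0.0238 -0.257
```

```text
t 18.3 pos [ 0.5732 -0.2474  0.0241] off now cm [ 0.01 -0.08  0.03] off in goal axes [ 0.01 -0.08  0.03] rot [ 0.004 -0.002  0.001] gap 0.0307 F [-0.3 -0.3 -0.5] q6 -0.33
```

Call:
carry_out --series '[{"grip": 20,"offset": [0,0,0.1],"delta_rot": [0,0,0]},{"grip": 40,"offset": [0,0,0],"delta_rot": [0,0,0]},{"grip": 60,"offset": [0,0,0],"delta_rot": [0,0,0]},{"grip": 85,"offset": [0,0,0],"delta_rot": [0,0,0]},{"grip": 100,"offset": [0,0,0],"delta_rot": [0,0,0]},{"grip": 100,"offset": [0,0,0],"delta_rot": [0,0,0]},{"grip": 100,"offset": [0,0,-1],"delta_rot": [0,0,0]},{"grip": 100,"offset": [0,0,-2.5],"delta_rot": [0,0,0]},{"grip": 100,"offset": [0,0,-4],"delta_rot": [0,0,0]},{"grip": 100,"offset": [0,0,-4],"delta_rot": [0,0,0]},{"grip": 100,"offset": [0,0,-1.5],"delta_rot": [0,0,-0.13]},{"grip": 100,"offset": [0,0,0],"delta_rot": [0,0,-0.13]}]'

```text
clock: 19.5
position: [0.5729, -0.2476, 0.1613]
ee_rot: [2.205, 2.232, 0.006]
ft_force: [0.5, -0.7, 0.1]
finger_gap: 0.087
```

```bash
python3 go.py 0.5063 0.1725 0.15 0
```

```text
t 19.5 pos [ 0.5729 -0.2476  0.1613] off now cm [42.09 -6.15  1.08] off in goal axes [42.01 -6.66  1.13] rot [0.006 0.    0.012] gap 0.087 F [ 0.5 -0.7  0.1] q6 -0.6
```

Call:
carry_out --series '[{"grip": 100,"offset": [3,-0.6,0],"delta_rot": [0,0,0]},{"grip": 100,"offset": [4.5,-0.6,0],"delta_rot": [0,0,0]},{"grip": 100,"offset": [4.5,-0.6,0],"delta_rot": [0,0,0]},{"grip": 100,"offset": [4.5,-0.6,0],"delta_rot": [0,0,0]},{"grip": 100,"offset": [4.5,-0.6,0],"delta_rot": [0,0,0]},{"grip": 100,"offset": [4.5,-0.6,0],"delta_rot": [0,0,0]},{"grip": 100,"offset": [4.5,-0.6,0],"delta_rot": [0,0,0]},{"grip": 100,"offset": [4,-0.6,0],"delta_rot": [0,0,0]},{"grip": 100,"offset": [3,-0.6,0],"delta_rot": [0,0,-0.03]},{"grip": 100,"offset": [1.5,-0.3,0],"delta_rot": [0,0,-0.01]},{"grip": 100,"offset": [0,0,0],"delta_rot": [0,0,0]}]'

```text
clock: 20.6
position: [0.5121, 0.1469, 0.1691]
ee_rot: [2.146, 2.261, 0.019]
ft_force: [-0.2, 0.5, -0.3]
finger_gap: 0.0868
```

```bash
python3 go.py 0.5063 0.1725 0.13 0
python3 - <<'E'
from h import *
a=ctrl.snapshot('top')[:,:,::-1]; cv2.imwrite('pics/t4.png',cv2.resize(a[200:320,160:480],None,fx=2.5,fy=2.5,interpolation=cv2.INTER_CUBIC))
E
```

```text
t 20.6 pos [0.5121 0.1469 0.1691] off now cm [ 2.63 -0.54  3.87] off in goal axes [ 2.56 -0.58  3.91] rot [0.025 0.008 0.052] gap 0.0868 F [-0.2  0.5 -0.3] q6 0.03
```

View pics/t4.png

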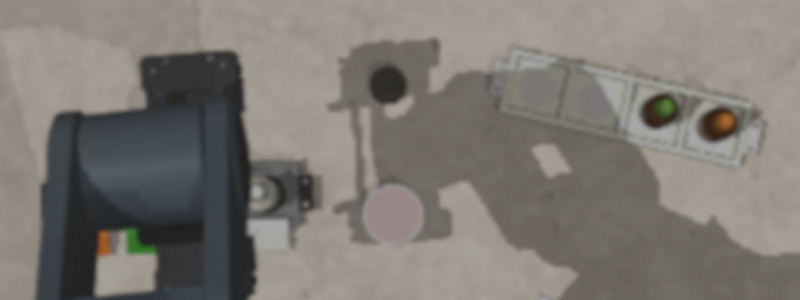

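Green at (660,110) and orange at (717,123) both stand upright in their pockets. Next is blue.

Call:
carry_out --series '[{"grip": 100,"offset": [1.5,-0.5,0],"delta_rot": [0.025,0.005,0.05]},{"grip": 100,"offset": [0.9,0,1.5],"delta_rot": [0,0,0]},{"grip": 100,"offset": [0,0,2],"delta_rot": [0,0,0]},{"grip": 100,"offset": [0,0,0],"delta_rot": [0,0,0]}]'

```text
clock: 21.05
position: [0.5099, 0.166, 0.1355]
ee_rot: [2.223, 2.21, 0.001]
ft_force: [-0.2, 0.1, 0.4]
finger_gap: 0.0868
```

```bash
python3 go.py 0.5063 0.1725 0.0235 0
```

```text
t 21.05 pos [0.5099 0.166  0.1355] off now cm [ 0.7  -0.43 11.19] off in goal axes [ 0.65 -0.36 11.2 ] rot [ 0.006  0.005 -0.006] gap 0.0868 F [-0.2  0.1  0.4] q6 0.12
```

Call:
carry_out --series '[{"grip": 100,"offset": [0.7,-0.4,0.5],"delta_rot": [0.005,0.004,-0.005]},{"grip": 100,"offset": [0,-0.1,2],"delta_rot": [0,0,0]},{"grip": 100,"offset": [0,-0.1,2.5],"delta_rot": [0,0,0]},{"grip": 100,"offset": [0,0,2],"delta_rot": [0,0,0]},{"grip": 100,"offset": [0,0,1],"delta_rot": [0,0,0]},{"grip": 100,"offset": [0,0,0],"delta_rot": [0,0,0]}]'

```text
clock: 21.65
position: [0.5091, 0.1706, 0.0573]
ee_rot: [2.225, 2.209, 0.012]
ft_force: [1.0, 0.2, 0.1]
finger_gap: 0.0868
```

```bash
python3 go.py 0.5063 0.1725 0.0235 0
```

```text
t 21.65 pos [0.5091 0.1706 0.0573] off now cm [ 0.18 -0.31  3.38] off in goal axes [ 0.19 -0.28  3.38] rot [ 0.009 -0.001 -0.007] gap 0.0868 F [1.  0.2 0.1] q6 0.12
```

Call:
carry_out --series '[{"grip": 100,"offset": [0.2,-0.3,1],"delta_rot": [0.009,0,-0.006]},{"grip": 75,"offset": [0,-0.1,1],"delta_rot": [0,0,0]},{"grip": 60,"offset": [0,0,0.6],"delta_rot": [0,0,0]},{"grip": 55,"offset": [0,0,0],"delta_rot": [0,0,0]},{"grip": 55,"offset": [0,0,0],"delta_rot": [0,0,0]}]'

```text
clock: 22.15
position: [0.507, 0.173, 0.0317]
ee_rot: [2.221, 2.219, 0.007]
ft_force: [-0.7, 0.3, -0.1]
finger_gap: 0.063
```

```bash
python3 go.py 0.5063 0.1725 0.0235 0
```

```text
t 22.15 pos [0.507  0.173  0.0317] off now cm [-0.05 -0.07  0.81] off in goal axes [-0.05 -0.07  0.82] rot [ 0.004 -0.002 -0.001] gap 0.063 F [-0.7  0.3 -0.1] q6 0.12
```

Call:
carry_out --series '[{"grip": 45,"offset": [0,-0.1,0.5],"delta_rot": [0.004,0,0]},{"grip": 45,"offset": [0,0,0.3],"delta_rot": [0,0,0]},{"grip": 20,"offset": [0,0,0],"delta_rot": [0,0,0]},{"grip": 20,"offset": [0,0,0],"delta_rot": [0,0,0]},{"grip": 20,"offset": [0,0,0],"delta_rot": [0,0,0]},{"grip": 20,"offset": [0,0,0],"delta_rot": [0,0,0]},{"grip": 20,"offset": [0,0,0],"delta_rot": [0,0,0]},{"grip": 20,"offset": [0,0,0],"delta_rot": [0,0,0]}]'

```text
clock: 22.95
position: [0.5066, 0.1732, 0.0238]
ee_rot: [-2.222, -2.22, -0.004]
ft_force: [0.3, -0.0, 0.1]
finger_gap: 0.0304
```

```bash
python3 go.py 0.5063 0.1725 0.0235 0
```

```text
t 22.95 pos [0.5066 0.1732 0.0238] off now cm [-0.07 -0.03  0.03] off in goal axes [-0.07 -0.03  0.03] rot [ 0.002 -0.002 -0.001] gap 0.0304 F [ 0.3 -0.   0.1] q6 0.12
```

Call:
carry_out --series '[{"grip": 20,"offset": [0,0,-1],"delta_rot": [0,0,0]},{"grip": 20,"offset": [0,0,-2],"delta_rot": [0,0,0]},{"grip": 20,"offset": [0,0,-3],"delta_rot": [0,0,0]},{"grip": 20,"offset": [0,0,-3.5],"delta_rot": [0,0,0]},{"grip": 20,"offset": [0,0,-3.5],"delta_rot": [0,0,0]},{"grip": 20,"offset": [0,0,-1.5],"delta_rot": [0,0,0]},{"grip": 20,"offset": [0,0,0],"delta_rot": [0,0,0]}]'

```text
clock: 23.65
position: [0.5058, 0.1728, 0.1773]
ee_rot: [-2.222, -2.22, -0.004]
ft_force: [0.3, -0.0, -0.4]
finger_gap: 0.0306
```

```bash
python3 go.py 0.5866 -0.1929 0.15 -0.257
```

```text
t 23.65 pos [0.5058 0.1728 0.1773] off now cm [-36.57   8.11   2.67] off in goal axes [-33.31  17.11   2.73] rot [ 0.001 -0.002  0.256] gap 0.0306 F [ 0.3 -0.  -0.4] q6 0.12
```

Call:
carry_out --series '[{"grip": 20,"offset": [-1.5,0.5,0],"delta_rot": [0,0,0]},{"grip": 20,"offset": [-3,0.9,0],"delta_rot": [0,0,0]},{"grip": 20,"offset": [-4,0.9,0],"delta_rot": [0,0,0]},{"grip": 20,"offset": [-4.5,0.9,0],"delta_rot": [0,0,0]},{"grip": 20,"offset": [-4.5,0.9,0],"delta_rot": [0,0,0]},{"grip": 20,"offset": [-4.5,0.9,0],"delta_rot": [0,0,0]},{"grip": 20,"offset": [-4,0.9,0],"delta_rot": [0,0,0]},{"grip": 20,"offset": [-3,0.9,0],"delta_rot": [0,0,0]},{"grip": 20,"offset": [-2,0.6,0],"delta_rot": [0,0,0.13]},{"grip": 20,"offset": [-1,0,0],"delta_rot": [0,0,0.1]},{"grip": 20,"offset": [0,0,0],"delta_rot": [0,0,0]}]'

```text
clock: 24.75
position: [0.5733, -0.1701, 0.162]
ee_rot: [-2.458, -1.93, 0.019]
ft_force: [-0.3, -0.5, -0.3]
finger_gap: 0.0307
```

```bash
python3 go.py 0.5866 -0.1929 0.15 -0.257
```

```text
t 24.75 pos [ 0.5733 -0.1701  0.162 ] off now cm [-1.9   1.86  1.16] off in goal axes [-1.87  1.87  1.2 ] rot [-0.02  -0.     0.018] gap 0.0307 F [-0.3 -0.5 -0.3] q6 -0.23
```

Call:
carry_out --series '[{"grip": 20,"offset": [-1.2,1.2,0],"delta_rot": [-0.02,0,0.017]},{"grip": 20,"offset": [-0.6,0.6,0.5],"delta_rot": [0,0,0]},{"grip": 20,"offset": [0,0,1.5],"delta_rot": [0,0,0]},{"grip": 20,"offset": [0,0,2],"delta_rot": [0,0,0]},{"grip": 20,"offset": [0,0,1],"delta_rot": [0,0,0]},{"grip": 20,"offset": [0,0,0],"delta_rot": [0,0,0]}]'

```text
clock: 25.35
position: [0.5867, -0.1938, 0.1065]
ee_rot: [-2.478, -1.927, 0.001]
ft_force: [-0.4, 0.1, -0.6]
finger_gap: 0.0307
```

```bash
python3 go.py 0.5866 -0.1929 0.0238 -0.257
```

```text
t 25.35 pos [ 0.5867 -0.1938  0.1065] off now cm [ 0.07 -0.02  8.27] off in goal axes [ 0.08 -0.03  8.27] rot [-0.002 -0.001  0.008] gap 0.0307 F [-0.4  0.1 -0.6] q6 -0.25
```

Call:
carry_out --series '[{"grip": 20,"offset": [0,0,1.5],"delta_rot": [0,0,0.008]},{"grip": 20,"offset": [0,0,2],"delta_rot": [0,0,0]},{"grip": 20,"offset": [0,0,1],"delta_rot": [0,0,0]},{"grip": 20,"offset": [0,0,0],"delta_rot": [0,0,0]},{"grip": 20,"offset": [0,0,0],"delta_rot": [0,0,0]}]'

```text
clock: 25.85
position: [0.5885, -0.1935, 0.0601]
ee_rot: [2.485, 1.92, 0.001]
ft_force: [0.1, -0.5, -1.1]
finger_gap: 0.0307
```

```bash
python3 go.py 0.5866 -0.1929 0.0238 -0.257
```

```text
t 25.85 pos [ 0.5885 -0.1935  0.0601] off now cm [ 0.01 -0.2   3.63] off in goal axes [ 0.01 -0.2   3.63] rot [ 0.001 -0.     0.002] gap 0.0307 F [ 0.1 -0.5 -1.1] q6 -0.24
```

Call:
carry_out --series '[{"grip": 20,"offset": [0,-0.2,1.2],"delta_rot": [0,0,0]},{"grip": 20,"offset": [0,0,1.2],"delta_rot": [0,0,0]},{"grip": 20,"offset": [0,0,0.6],"delta_rot": [0,0,0]},{"grip": 20,"offset": [0,0,0],"delta_rot": [0,0,0]},{"grip": 20,"offset": [0,0,0],"delta_rot": [0,0,0]}]'

```text
clock: 26.35
position: [0.5875, -0.1935, 0.029]
ee_rot: [2.483, 1.919, 0.003]
ft_force: [0.8, 0.4, -0.9]
finger_gap: 0.0305
```

```bash
python3 go.py 0.5866 -0.1929 0.0238 -0.257
```

```text
t 26.35 pos [ 0.5875 -0.1935  0.029 ] off now cm [ 0.03 -0.1   0.52] off in goal axes [ 0.03 -0.1   0.52] rot [0.004 0.001 0.002] gap 0.0305 F [ 0.8  0.4 -0.9] q6 -0.24
```

Call:
carry_out --series '[{"grip": 20,"offset": [0,-0.1,0.3],"delta_rot": [0.003,0,0]},{"grip": 20,"offset": [0,0,0.2],"delta_rot": [0,0,0]},{"grip": 20,"offset": [0,0,0],"delta_rot": [0,0,0]}]'

```text
clock: 26.65
position: [0.5869, -0.1935, 0.0242]
ee_rot: [2.484, 1.919, 0.001]
ft_force: [0.7, -0.5, -0.7]
finger_gap: 0.0309
```

```bash
python3 go.py 0.5866 -0.1929 0.0238 -0.257
```

```text
t 26.65 pos [ 0.5869 -0.1935  0.0242] off now cm [ 0.05 -0.05  0.04] off in goal axes [ 0.05 -0.05  0.04] rot [0.002 0.001 0.002] gap 0.0309 F [ 0.7 -0.5 -0.7] q6 -0.24
```

Call:
carry_out --series '[{"grip": 20,"offset": [0,0,0.1],"delta_rot": [0,0,0]},{"grip": 40,"offset": [0,0,0],"delta_rot": [0,0,0]},{"grip": 60,"offset": [0,0,0],"delta_rot": [0,0,0]},{"grip": 85,"offset": [0,0,0],"delta_rot": [0,0,0]},{"grip": 100,"offset": [0,0,0],"delta_rot": [0,0,0]},{"grip": 100,"offset": [0,0,0],"delta_rot": [0,0,0]},{"grip": 100,"offset": [0,0,-1],"delta_rot": [0,0,0]},{"grip": 100,"offset": [0,0,-2.5],"delta_rot": [0,0,0]},{"grip": 100,"offset": [0,0,-4],"delta_rot": [0,0,0]},{"grip": 100,"offset": [0,0,-4],"delta_rot": [0,0,0]},{"grip": 100,"offset": [0,0,-1.5],"delta_rot": [0,0,-0.13]},{"grip": 100,"offset": [0,0,0],"delta_rot": [0,0,-0.13]}]'

```text
clock: 27.85
position: [0.5869, -0.1934, 0.1612]
ee_rot: [2.204, 2.234, 0.001]
ft_force: [0.3, 0.9, 0.0]
finger_gap: 0.0866
```

```bash
python3 go.py 0.5065 0.1217 0.15 0
```

```text
t 27.85 pos [ 0.5869 -0.1934  0.1612] off now cm [31.62 -7.62  1.04] off in goal axes [31.51 -8.04  1.12] rot [0.003 0.002 0.014] gap 0.0866 F [0.3 0.9 0. ] q6 -0.51
```

Call:
carry_out --series '[{"grip": 100,"offset": [3,-1,0],"delta_rot": [0,0,0]},{"grip": 100,"offset": [4.5,-1,0],"delta_rot": [0,0,0]},{"grip": 100,"offset": [4.5,-1,0],"delta_rot": [0,0,0]},{"grip": 100,"offset": [4.5,-1,0],"delta_rot": [0,0,0]},{"grip": 100,"offset": [4.5,-1,0],"delta_rot": [0,0,0]},{"grip": 100,"offset": [4,-1,0],"delta_rot": [0,0,0]},{"grip": 100,"offset": [3,-1,0],"delta_rot": [0,0,0]},{"grip": 100,"offset": [1.5,-0.5,0],"delta_rot": [0,0,0]},{"grip": 100,"offset": [0,0,0],"delta_rot": [0,0,0]}]'

```text
clock: 28.75
position: [0.5082, 0.1076, 0.1678]
ee_rot: [2.194, 2.221, 0.013]
ft_force: [0.2, -0.5, -0.0]
finger_gap: 0.0873
```

```bash
python3 go.py 0.5065 0.1217 0.13 0
python3 - <<'E'
from h import *
a=ctrl.snapshot('top')[:,:,::-1]; cv2.imwrite('pics/t5.png',cv2.resize(a[200:320,160:480],None,fx=2.5,fy=2.5,interpolation=cv2.INTER_CUBIC))
E
```

```text
t 28.75 pos [0.5082 0.1076 0.1678] off now cm [ 1.44 -0.23  3.76] off in goal axes [ 1.41 -0.17  3.78] rot [0.02  0.008 0.012] gap 0.0873 F [ 0.2 -0.5 -0. ] q6 -0.01
```

View pics/t5.png

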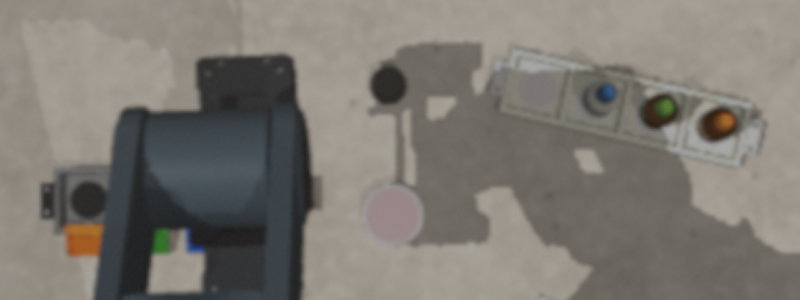

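Blue at (600,97), green and orange all stand in their pockets. Next is white.

Call:
carry_out --series '[{"grip": 100,"offset": [1,-0.2,0],"delta_rot": [0.02,0.006,0.012]},{"grip": 100,"offset": [0.3,0,1.5],"delta_rot": [0,0,0]},{"grip": 100,"offset": [0,0,2],"delta_rot": [0,0,0]},{"grip": 100,"offset": [0,0,1],"delta_rot": [0,0,0]},{"grip": 100,"offset": [0,0,0],"delta_rot": [0,0,0]}]'

```text
clock: 29.3
position: [0.5117, 0.1168, 0.1236]
ee_rot: [2.23, 2.207, 0.003]
ft_force: [0.2, -0.4, -0.4]
finger_gap: 0.0869
```

```bash
python3 go.py 0.5065 0.1217 0.0235 0
```

```text
t 29.3 pos [0.5117 0.1168 0.1236] off now cm [ 0.5  -0.57 10.  ] off in goal axes [ 0.49 -0.52 10.01] rot [ 0.004  0.002 -0.01 ] gap 0.0869 F [ 0.2 -0.4 -0.4] q6 0.02
```

Call:
carry_out --series '[{"grip": 100,"offset": [0.5,-0.5,0.5],"delta_rot": [0.004,0,-0.01]},{"grip": 100,"offset": [0,-0.1,2],"delta_rot": [0,0,0]},{"grip": 100,"offset": [0,-0.1,2.5],"delta_rot": [0,0,0]},{"grip": 100,"offset": [0,0,1.5],"delta_rot": [0,0,0]},{"grip": 100,"offset": [0,0,0],"delta_rot": [0,0,0]},{"grip": 100,"offset": [0,0,0],"delta_rot": [0,0,0]}]'

```text
clock: 29.9
position: [0.5077, 0.1217, 0.0593]
ee_rot: [2.221, 2.216, 0.005]
ft_force: [-0.7, -0.0, 0.3]
finger_gap: 0.0867
```

```bash
python3 go.py 0.5065 0.1217 0.0235 0
```

```text
t 29.9 pos [0.5077 0.1217 0.0593] off now cm [ 0.   -0.14  3.58] off in goal axes [ 0.   -0.12  3.58] rot [ 0.006  0.001 -0.002] gap 0.0867 F [-0.7 -0.   0.3] q6 0.02
```

Call:
carry_out --series '[{"grip": 100,"offset": [0,-0.1,1],"delta_rot": [0.005,0,0]},{"grip": 75,"offset": [0,-0.1,1],"delta_rot": [0,0,0]},{"grip": 60,"offset": [0,0,0.6],"delta_rot": [0,0,0]},{"grip": 55,"offset": [0,0,0],"delta_rot": [0,0,0]},{"grip": 55,"offset": [0,0,0],"delta_rot": [0,0,0]}]'

```text
clock: 30.4
position: [0.5074, 0.1219, 0.0336]
ee_rot: [2.221, 2.217, 0.005]
ft_force: [-0.5, -0.3, -0.1]
finger_gap: 0.063
```

```bash
python3 go.py 0.5065 0.1217 0.0235 0
```

```text
t 30.4 pos [0.5074 0.1219 0.0336] off now cm [-0.02 -0.09  1.  ] off in goal axes [-0.02 -0.09  1.01] rot [ 0.005  0.001 -0.002] gap 0.063 F [-0.5 -0.3 -0.1] q6 0.02
```

Call:
carry_out --series '[{"grip": 45,"offset": [0,-0.1,0.6],"delta_rot": [0.004,0,0]},{"grip": 45,"offset": [0,0,0.3],"delta_rot": [0,0,0]},{"grip": 20,"offset": [0,0,0.1],"delta_rot": [0,0,0]},{"grip": 20,"offset": [0,0,0],"delta_rot": [0,0,0]},{"grip": 20,"offset": [0,0,0],"delta_rot": [0,0,0]},{"grip": 20,"offset": [0,0,0],"delta_rot": [0,0,0]},{"grip": 20,"offset": [0,0,0],"delta_rot": [0,0,0]},{"grip": 20,"offset": [0,0,0],"delta_rot": [0,0,0]}]'

```text
clock: 31.2
position: [0.5068, 0.1219, 0.0232]
ee_rot: [2.223, 2.218, 0.001]
ft_force: [-0.6, -0.3, -1.0]
finger_gap: 0.0304
```

```bash
python3 go.py 0.5065 0.1217 0.0235 0
```

```text
t 31.2 pos [0.5068 0.1219 0.0232] off now cm [-0.02 -0.03 -0.03] off in goal axes [-0.02 -0.03 -0.03] rot [ 0.002  0.    -0.002] gap 0.0304 F [-0.6 -0.3 -1. ] q6 0.02
```

Call:
carry_out --series '[{"grip": 20,"offset": [0,0,-1],"delta_rot": [0,0,0]},{"grip": 20,"offset": [0,0,-2],"delta_rot": [0,0,0]},{"grip": 20,"offset": [0,0,-3],"delta_rot": [0,0,0]},{"grip": 20,"offset": [0,0,-3.5],"delta_rot": [0,0,0]},{"grip": 20,"offset": [0,0,-3.5],"delta_rot": [0,0,0]},{"grip": 20,"offset": [0,0,-1.5],"delta_rot": [0,0,0]},{"grip": 20,"offset": [0,0,0],"delta_rot": [0,0,0]}]'

```text
clock: 31.9
position: [0.5059, 0.122, 0.1768]
ee_rot: [2.223, 2.218, 0.001]
ft_force: [-0.0, -0.0, -0.2]
finger_gap: 0.0301
```

```bash
python3 go.py 0.6008 -0.1388 0.15 -0.257
```

```text
t 31.9 pos [0.5059 0.122  0.1768] off now cm [-26.06   9.54   2.7 ] off in goal axes [-22.81  15.81   2.68] rot [0.001 0.    0.255] gap 0.0301 F [-0.  -0.  -0.2] q6 0.02
```

Call:
carry_out --series '[{"grip": 20,"offset": [-1.5,0.6,0],"delta_rot": [0,0,0]},{"grip": 20,"offset": [-3,1.3,0],"delta_rot": [0,0,0]},{"grip": 20,"offset": [-4,1.5,0],"delta_rot": [0,0,0]},{"grip": 20,"offset": [-4.5,1.5,0],"delta_rot": [0,0,0]},{"grip": 20,"offset": [-4,1.5,0],"delta_rot": [0,0,0]},{"grip": 20,"offset": [-3,1,0],"delta_rot": [0,0,0]},{"grip": 20,"offset": [-2,0.6,0],"delta_rot": [0,0,0.13]},{"grip": 20,"offset": [-1,0,0],"delta_rot": [0,0,0.1]},{"grip": 20,"offset": [0,0,0],"delta_rot": [0,0,0]}]'

```text
clock: 32.8
position: [0.5823, -0.1255, 0.1655]
ee_rot: [-2.463, -1.934, 0.017]
ft_force: [-0.3, 0.7, 0.3]
finger_gap: 0.0307
```

```bash
python3 go.py 0.6008 -0.1388 0.15 -0.257
```

```text
t 32.8 pos [ 0.5823 -0.1255  0.1655] off now cm [-0.85  2.13  1.52] off in goal axes [-0.82  2.13  1.55] rot [-0.014  0.003  0.017] gap 0.0307 F [-0.3  0.7  0.3] q6 -0.15
```

Call:
carry_out --series '[{"grip": 20,"offset": [-0.6,1.4,0],"delta_rot": [-0.014,0,0.017]},{"grip": 20,"offset": [-0.2,0.6,0.5],"delta_rot": [0,0,0]},{"grip": 20,"offset": [0,0,1.5],"delta_rot": [0,0,0]},{"grip": 20,"offset": [0,0,2],"delta_rot": [0,0,0]},{"grip": 20,"offset": [0,0,1],"delta_rot": [0,0,0]},{"grip": 20,"offset": [0,0,0],"delta_rot": [0,0,0]}]'

```text
clock: 33.4
position: [0.6015, -0.1383, 0.11]
ee_rot: [-2.479, -1.929, 0.004]
ft_force: [-0.3, 0.2, 0.6]
finger_gap: 0.0309
```

```bash
python3 go.py 0.6008 -0.1388 0.0232 -0.257
```

```text
t 33.4 pos [ 0.6015 -0.1383  0.11  ] off now cm [-0.06 -0.04  8.68] off in goal axes [-0.07 -0.05  8.68] rot [-0.002  0.002  0.009] gap 0.0309 F [-0.3  0.2  0.6] q6 -0.16
```

Call:
carry_out --series '[{"grip": 20,"offset": [0,-0.1,1.5],"delta_rot": [0,0,0.008]},{"grip": 20,"offset": [0,0,2],"delta_rot": [0,0,0]},{"grip": 20,"offset": [0,0,1.5],"delta_rot": [0,0,0]},{"grip": 20,"offset": [0,0,0],"delta_rot": [0,0,0]},{"grip": 20,"offset": [0,0,0],"delta_rot": [0,0,0]}]'

```text
clock: 33.9
position: [0.6034, -0.1372, 0.0606]
ee_rot: [2.48, 1.923, -0.0]
ft_force: [-0.8, 0.5, 0.2]
finger_gap: 0.0306
```

```bash
python3 go.py 0.6008 -0.1388 0.0232 -0.257
```

```text
t 33.9 pos [ 0.6034 -0.1372  0.0606] off now cm [-0.22 -0.22  3.74] off in goal axes [-0.22 -0.21  3.74] rot [0.003 0.002 0.005] gap 0.0306 F [-0.8  0.5  0.2] q6 -0.15
```

Call:
carry_out --series '[{"grip": 20,"offset": [-0.2,-0.2,1.2],"delta_rot": [0,0,0.004]},{"grip": 20,"offset": [0,0,1.2],"delta_rot": [0,0,0]},{"grip": 20,"offset": [0,0,0.6],"delta_rot": [0,0,0]},{"grip": 20,"offset": [0,0,0],"delta_rot": [0,0,0]},{"grip": 20,"offset": [0,0,0],"delta_rot": [0,0,0]}]'

```text
clock: 34.4
position: [0.6022, -0.1394, 0.03]
ee_rot: [2.481, 1.916, 0.003]
ft_force: [0.1, -0.1, -0.6]
finger_gap: 0.031
```

```bash
python3 go.py 0.6008 -0.1388 0.0232 -0.257
```

```text
t 34.4 pos [ 0.6022 -0.1394  0.03  ] off now cm [ 0.03 -0.16  0.68] off in goal axes [ 0.02 -0.15  0.68] rot [0.006 0.003 0.001] gap 0.031 F [ 0.1 -0.1 -0.6] q6 -0.15
```

Call:
carry_out --series '[{"grip": 20,"offset": [0,-0.15,0.4],"delta_rot": [0.004,0.002,0]},{"grip": 20,"offset": [0,0,0.25],"delta_rot": [0,0,0]},{"grip": 20,"offset": [0,0,0],"delta_rot": [0,0,0]}]'

```text
clock: 34.7
position: [0.6011, -0.1392, 0.0235]
ee_rot: [2.484, 1.919, 0.002]
ft_force: [0.2, -0.1, 0.7]
finger_gap: 0.0307
```

```bash
python3 go.py 0.6008 -0.1388 0.0232 -0.257
```

```text
t 34.7 pos [ 0.6011 -0.1392  0.0235] off now cm [ 0.03 -0.04  0.03] off in goal axes [ 0.03 -0.04  0.03] rot [0.003 0.001 0.001] gap 0.0307 F [ 0.2 -0.1  0.7] q6 -0.15
```

Call:
carry_out --series '[{"grip": 20,"offset": [0,0,0.1],"delta_rot": [0,0,0]},{"grip": 40,"offset": [0,0,0],"delta_rot": [0,0,0]},{"grip": 60,"offset": [0,0,0],"delta_rot": [0,0,0]},{"grip": 85,"offset": [0,0,0],"delta_rot": [0,0,0]},{"grip": 100,"offset": [0,0,0],"delta_rot": [0,0,0]},{"grip": 100,"offset": [0,0,0],"delta_rot": [0,0,0]},{"grip": 100,"offset": [0,0,-1],"delta_rot": [0,0,0]},{"grip": 100,"offset": [0,0,-2.5],"delta_rot": [0,0,0]},{"grip": 100,"offset": [0,0,-4],"delta_rot": [0,0,0]},{"grip": 100,"offset": [0,0,-4],"delta_rot": [0,0,0]},{"grip": 100,"offset": [0,0,-1.5],"delta_rot": [0,0,-0.13]},{"grip": 100,"offset": [0,0,0],"delta_rot": [0,0,-0.13]}]'

```text
clock: 35.9
position: [0.6011, -0.1391, 0.1606]
ee_rot: [2.204, 2.233, 0.002]
ft_force: [0.0, -0.1, 0.1]
finger_gap: 0.0867
```

Call:
carry_out --series '[{"grip": 100,"offset": [3,-1,0],"delta_rot": [0,0,0]},{"grip": 100,"offset": [4.5,-1,0],"delta_rot": [0,0,0]},{"grip": 100,"offset": [4.5,-1,0],"delta_rot": [0,0,0]},{"grip": 100,"offset": [4.5,-1,0],"delta_rot": [0,0,0]},{"grip": 100,"offset": [4.5,-1,0],"delta_rot": [0,0,0]},{"grip": 100,"offset": [4.5,-1,0],"delta_rot": [0,0,0]},{"grip": 100,"offset": [4,-1,0],"delta_rot": [0,0,0]},{"grip": 100,"offset": [3,-0.5,0],"delta_rot": [0,0,0]},{"grip": 100,"offset": [1,0,0],"delta_rot": [0,0,0]},{"grip": 100,"offset": [0,0,0],"delta_rot": [0,0,0]}]'

```text
clock: 36.9
position: [0.523, 0.2035, 0.1682]
ee_rot: [2.194, 2.219, 0.018]
ft_force: [0.0, -0.7, 0.1]
finger_gap: 0.0868
```

Run:
```python
from h import *
a=ctrl.snapshot('top')[:,:,::-1]; cv2.imwrite('pics/t6.png',cv2.resize(a[205:280,350:475],None,fx=6,fy=6,interpolation=cv2.INTER_CUBIC))
a=ctrl.snapshot('scene')[:,:,::-1]; cv2.imwrite('pics/s6.png',a)
```

```text
(no output)
```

View pics/t6.png

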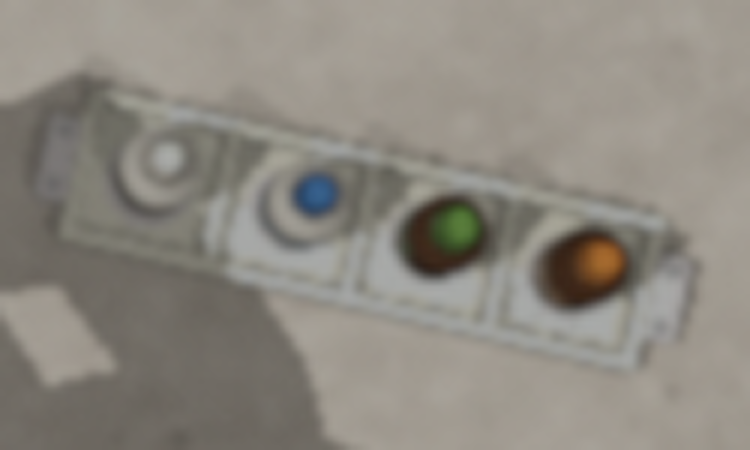

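View pics/s6.png

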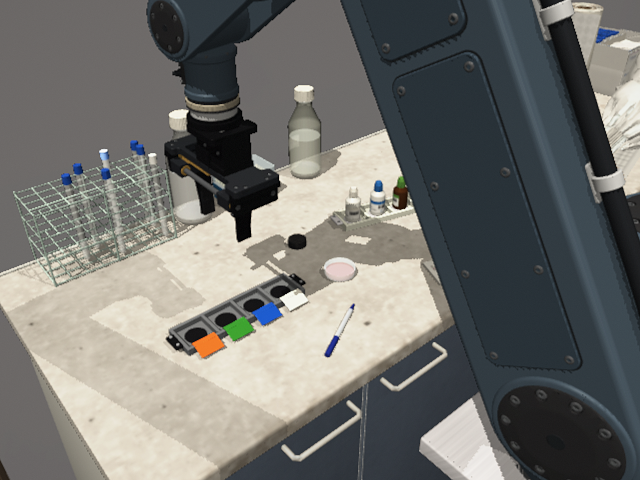

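The top crop shows white (167,157), blue (316,193), green (460,228) and orange (600,262), one per pocket from left to right. I check the cap heights and upright stance, then hand in.

Run:
```python
from h import *
for (x,y),z,g in zip([(167,157),(316,193),(460,228),(600,262)],[.076,.076,.072,.072],[(.6008,-.1388),(.5866,-.1929),(.5724,-.2471),(.5582,-.3012)]):
    p=ray('top',(x+.5)/6-.5+350,(y+.5)/6-.5+205,z); print(p[:2].round(4),(p[:2]-g).round(4))
s=ctrl.get_state(); print(s['clock'],s['joint_velocities'].round(2))
ctrl.close_job()
```

```text
[ 0.6016 -0.1386] [0.0008 0.0002]
[ 0.5865 -0.1936] [-0.0001 -0.0007]
[ 0.5723 -0.2473] [-0.0001 -0.0002]
[ 0.5581 -0.2988] [-0.0001  0.0024]
37.0 [-0.03  0.    0.   -0.   -0.    0.  ]
the job is handed in; nothing more can be done
```

All four bottles are in the white rack in reverse order: white, blue, green, orange from left to right, as seen from the robot. The job was handed in at 37 s with the arm well clear.

- **Position and stance:** In the last top view, each cap lay within 2.5 mm of its pocket centre at the height an upright bottle would have. Nothing tipped in any picture I took.
- **Grey rack:** The last side view showed it empty.
- **Forces:** Wrist force read no more than about 2 N at the end of each move. I did not record it in between.
- **Not confirmed from the side:** The arm hid orange and part of the right end of the white rack in the last side view, so orange was checked only from above. No check failed or disagreed.

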